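Put the gauge-tube rack back in order

TASK

The three longer gauge tubes belong in the sloped rack under the light bar, in order of length: the shortest of the three in the hole nearest the robot, the longest in the farthest. Put each of them fully home, cap up, in its own hole (one or both of those now in the rack are in a wrong one); the fourth, stubby tube stays where it stands in the upright stand. Do not drop or lay down a tube, and leave the other things on the bench where they are.

Things in the scene. Friction and masses are not known exactly. Their poses are not given: they have to be found in the camera images.
- rack: sloped tube rack, fixed: grey block 220 mm long with a row of three blind holes 70 mm apart, each 27.5 mm wide and 50 mm deep along its axis. The row runs away from the robot. Origin on the worktop under it; y along the row away from the robot, x to the right, z up. All holes lean to the left, 28 deg from vertical: the axis out of a hole is (-0.469, 0, 0.883) in this frame
- light_bar (a point): centre of the rack's light bar, 252 mm long along rack y, 16 mm thick, 38 mm tall, on two 12 mm posts at rack y = +-0.114. It stands above the row and to its right: 105 mm are free beside the hole axes, but a gripper that points straight down at a racked tube strikes it, while one aligned with the tube has room
- seat1 (a point): centre of the bottom of the rack hole nearest the robot (rack y = -0.070); its mouth lies 50 mm out along the hole axis
- seat2 (a point): the same for the middle hole
- seat3 (a point): the same for the hole farthest from the robot
- stand: upright grey two-hole stand, 62 x 146 mm and 60 mm tall, on a 6 mm base plate, fixed to the worktop. Origin under its centre, y along its row of two holes, z up. Holes vertical, 27.5 mm wide, 50 mm deep, 72 mm apart (at y = +-0.036)
- stand_seat1 (a point): centre of the bottom of the stand's hole at +y (10 mm above the worktop)
- stand_seat2 (a point): centre of the bottom of the stand's hole at -y
- tube_75_mid (a point): gauge tube 75 mm long, 24 mm in diameter, plain aluminium with a dark knurled cap (24 mm tall, same diameter) on top and a bevelled foot; about 68 g, rigid. This point: its centre, half-way along its axis; its z axis points along the tube from foot to cap. The tubes differ only in length
- tube_75_foot (a point): centre of the foot (lower end face) of the 75 mm tube. With the play in its hole a tube rests up to 4 deg off the hole axis
- tube_100_mid (a point): gauge tube 100 mm long, 24 mm in diameter, plain aluminium with a dark knurled cap (24 mm tall, same diameter) on top and a bevelled foot; about 90 g, rigid. This point: its centre, half-way along its axis; its z axis points along the tube from foot to cap. The tubes differ only in length
- tube_100_foot (a point): centre of the foot (lower end face) of the 100 mm tube. With the play in its hole a tube rests up to 4 deg off the hole axis
- tube_135_mid (a point): gauge tube 135 mm long, 24 mm in diameter, plain aluminium with a dark knurled cap (24 mm tall, same diameter) on top and a bevelled foot; about 122 g, rigid. This point: its centre, half-way along its axis; its z axis points along the tube from foot to cap. The tubes differ only in length
- tube_135_foot (a point): centre of the foot (lower end face) of the 135 mm tube. With the play in its hole a tube rests up to 4 deg off the hole axis
- tube_170_mid (a point): gauge tube 170 mm long, 24 mm in diameter, plain aluminium with a dark knurled cap (24 mm tall, same diameter) on top and a bevelled foot; about 153 g, rigid. This point: its centre, half-way along its axis; its z axis points along the tube from foot to cap. The tubes differ only in length
- tube_170_foot (a point): centre of the foot (lower end face) of the 170 mm tube. With the play in its hole a tube rests up to 4 deg off the hole axis
- oiler_mid (a point): bystander, loose: small pump oiler, black body 42 mm wide, 106 mm tall with its thin spout; this point: its middle, half-way up
- coupling_mid (a point): bystander, loose: white threaded coupling with a green nut, standing, 31 x 28 x 56 mm; this point: its middle, half-way up
- ring_mid (a point): bystander, loose: black thread ring gauge lying flat, 65 mm wide, 20 mm tall; this point: its middle, half-way up
- driver_mid (a point): bystander, loose: screwdriver with a red handle, lying, 25 x 166 x 22 mm; this point: its middle, half-way up
Things that resemble listed ones, but are neither listed nor needed, are in the scene too. What is shaped like the part that bears tube_135_mid but yellow is not meant.

How it is judged:
By the outcome, as a careful person would: the job done as asked, in the order asked, and still so for the second after the job is handed in, with the robot touching nothing.
It also fails if it takes over 67 s, if anything falls off the work surface, if the arm or the gripper's body presses on something with over 40 N, if the wrist force passes 120 N, or if a joint passes its speed limit or range.

ROBOT

A 6-joint arm with a two-finger parallel gripper is mounted at the origin on a cart in front of the work surface, level with it; the furniture and walls round the work are solid. World frame = base frame: x ahead of the robot, y to its left, z up, the work surface at z = 0. Lengths are in m, angles in rad, forces in N, time in s.
With the tool pointing down it reaches from about 0.275 to 0.875 m from the base axis. Payload 12.5 kg.
Tool frame: the origin (TCP) lies at the very end of the fingers, on their centre line; the grasp point (between the pads) lies 19 mm behind it; x points along the fingers, y is the direction in which the jaws open and shut, and the axes are right-handed (so a half turn about x gives the same grasp; the last joint's range is limited). The gripper opens to 85 mm and grips with 20 to 120 N. Pads are 22 mm wide; open, the fingers measure 114 mm over their backs; the gripper's body (76 mm by 85 mm) begins 54 mm behind the grasp point. The pads swing forward as they close: fully open they stand 13 mm farther back than shut.
Start: joints at [1.199, 0.351, 1.652, -0, 1.139, -0.085], TCP at [0.156, 0.528, 0.202] pointing down, gripper open.
Joint ranges: [-2.75, 2.75], [-0.79, 2.1], [0.01, 2.65], [-1.57, 4.71], [0.07, 3.14], [-2.87, 2.87]. Speed limits (rad/s): [2.22, 2.22, 2.79, 3.14, 3.14, 3.14].

INTERFACE

Orientations are given as a 3x3 rotation matrix whose columns are the frame's x, y, z axes.
In Python, from bench import manip gives the robot as it stands. Calls block until the motion is done:
- manip.move_ptp(position, orientation): joint-space move of the TCP to a pose.
- manip.move_l(position, attitude=None, max_speed=0.15): straight line of the TCP; attitude=None keeps the orientation; max_speed is the mean speed in m/s.
- manip.move_j(angles): joint-space move.
- manip.set_gripper(opening, effort=None): opening from 0.0 (shut) to 1.0 (fully open); effort is the grip in N (None keeps the last); returns when the fingers have stopped.
- manip.dwell(seconds).
- manip.inverse_kinematics(position, orientation): joint angles nearest the present ones, or None.
- manip.grab_frame(name): name is "side" or "top"; returns (picture, depth): 400x640x3 uint8, red, green, blue; 400x640 float32, m along the optical axis (not along the pixel's ray), 0 where there is no reading.
- manip.get_calibration(name): a dict with "camera_matrix" (3x3 intrinsics, pixels), "k1" (the pictures are not rectified: a ray, as slopes to the right and down, at radius r is drawn at 1 + k1 r^2 times it, then the intrinsics apply), "R" (3x3) and "t" (3): a world point X has camera coordinates R X + t. Camera axes: x right, y down, z forward; pixel columns grow to the right and rows downward; lengths in m; the calibration is good to about 2 mm. A picture is of the moment at which its call begins. get_calibration takes no time and is no camera call.
A pose or a line that the arm cannot do raises manip.Unreachable and nothing moves.
- manip.sign_off(): hands the job in, once; it reports no verdict.
Trained networks look in the newest picture that a camera, given by its name, has taken for a name from the list of things; names that differ only in an ending like _2 or _b are one class to them, and where a whole thing is asked for, a point or a joint stands for the part that bears it (a point fixed in the world has none). Each returns a list of dicts, best first, with "confidence" (0 to 1); they miss things now and then, are a little off and sometimes report something else, mostly with a low value. They report only what shows in the picture. A call takes as long as a camera call. They do not tell look-alikes from the thing itself.
- manip.look_for(camera, name): "at" ([x, y, z] in m, in world coordinates, good to about 4 mm: the middle of the surface that is visible of it).
Readings, each from a call of its own:
- manip.current_time(): time.
- manip.current_qpos(): joint angles.
- manip.current_joint_vel(): joint speeds.
- manip.current_joint_torque(): joint torques, N m.
- manip.current_ee_pos(): TCP position.
- manip.current_tcp_rot(): TCP orientation.
- manip.current_force(): force on the tool from outside, world axes, zero at the start.
- manip.current_ft_torque(): the same for the moment, N m.
- manip.current_grip_width(): opening from 0.0 (shut) to 1.0 (fully open).
Only numpy, scipy, OpenCV 4.12 (cv2) and the standard library are available. Lean on these libraries where they do the work, as an engineer would, in place of code of your own. Each camera call takes 0.05 s, during which the arm holds its last target. There are 200 camera calls.

## Working session

There is one attempt and no reset: what is moved stays moved. The work goes in short steps, each a Python script; the robot and the scene stay as the last script left them, time stands still between calls to the robot, and variables do not carry over. Pictures are saved under pics/ and viewed, about 8 in all and at most 12, crops included, and the job is handed in when it is done.

```bash
mkdir -p pics; ls
python3 - <<'E'
from bench import manip as m
import cv2,numpy as np
for c in("side","top"):
    p,d=m.grab_frame(c); cv2.imwrite(f"pics/{c}0.png",p[:,:,::-1]); np.save(f"pics/{c}0.npy",d)
    k=m.get_calibration(c); print(c,k["camera_matrix"].round(1).tolist(),k["k1"],"cam at",(-k["R"].T@k["t"]).round(3),k["R"].round(2).tolist())
    for n in["rack","light_bar","seat1","stand","tube_75_mid","tube_100_mid","tube_135_mid","tube_170_mid"]:
        print(n,[(np.round(r["at"],3).tolist(),round(r["confidence"],2)) for r in m.look_for(c,n)][:5])
print(m.current_time())
E
```

```text
pics
side [[375.8, 0.0, 322.9], [0.0, 375.8, 199.8], [0.0, 0.0, 1.0]] -0.07636990864095679 cam at [0.18  0.869 0.55 ] [[-0.9, -0.43, 0.01], [-0.17, 0.35, -0.92], [0.39, -0.83, -0.39]]
rack [([0.514, -0.031, 0.078], 0.74)]
light_bar [([0.516, -0.03, 0.085], 0.8)]
seat1 [([0.518, -0.031, 0.085], 0.6)]
stand [([0.485, 0.342, 0.041], 0.86), ([0.522, -0.028, 0.084], 0.66)]
tube_75_mid [([0.501, 0.278, 0.075], 0.64)]
tube_100_mid [([0.461, -0.013, 0.112], 0.61), ([0.529, 0.01, 0.144], 0.27)]
tube_135_mid [([0.51, 0.354, 0.106], 0.67), ([0.561, 0.456, 0.084], 0.57), ([0.514, -0.03, 0.084], 0.17)]
tube_170_mid [([0.531, 0.008, 0.142], 0.64)]
top [[376.6, 0.0, 324.8], [0.0, 376.6, 198.7], [0.0, 0.0, 1.0]] -0.028373967680991083 cam at [0.291 0.14  1.373] [[-0.02, -1.0, 0.0], [-0.98, 0.02, -0.19], [0.19, -0.0, -0.98]]
rack [([0.516, -0.034, 0.087], 0.84)]
light_bar [([0.522, -0.035, 0.092], 0.62)]
seat1 [([0.52, -0.03, 0.09], 0.6)]
stand [([0.492, 0.299, 0.063], 0.97), ([0.512, 0.342, 0.14], 0.59)]
tube_75_mid [([0.498, 0.3, 0.062], 0.42), ([0.505, 0.272, 0.083], 0.4)]
tube_100_mid [([0.46, -0.022, 0.118], 0.46)]
tube_135_mid [([0.562, 0.438, 0.106], 0.66), ([0.523, -0.035, 0.093], 0.62), ([0.502, 0.274, 0.085], 0.55), ([0.514, 0.342, 0.141], 0.38)]
tube_170_mid [([0.528, 0.0, 0.149], 0.55)]
0.9
```

View pics/side0.png

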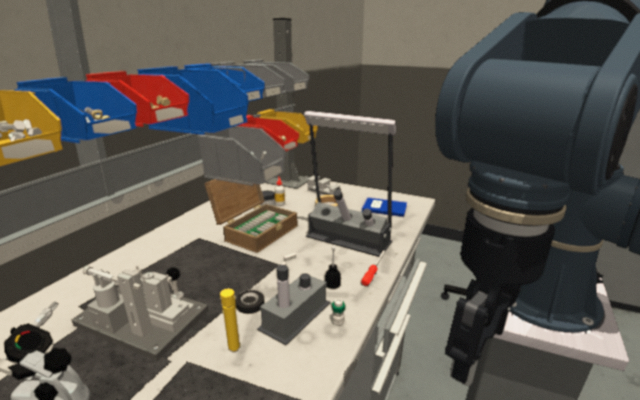

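View pics/top0.png

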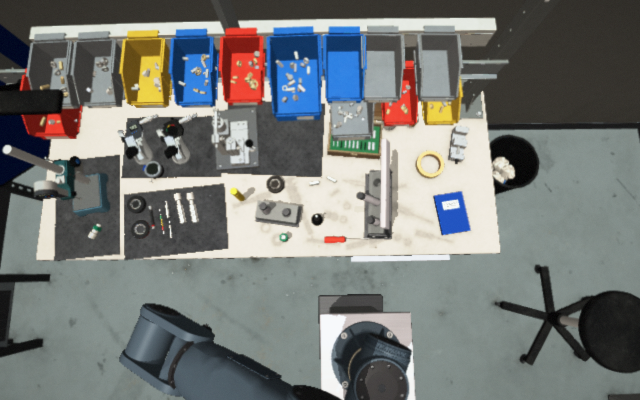

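```bash
cat > h.py <<'E'
from bench import manip as m
import numpy as np,cv2
def cloud(c,d):
    k=m.get_calibration(c);K=k["camera_matrix"];v,u=np.mgrid[:400,:640]
    p=np.stack([u,v],-1).reshape(-1,1,2).astype(float)
    n=cv2.undistortPoints(p,K,np.array([k["k1"],0,0,0.])).reshape(400,640,2)
    P=np.dstack([n[...,0]*d,n[...,1]*d,d]); P=(P-k["t"])@k["R"]
    P[d==0]=np.nan; return P
def pix(c,X):
    k=m.get_calibration(c);r,_=cv2.Rodrigues(k["R"])
    return cv2.projectPoints(np.array(X,float).reshape(-1,1,3),r,np.array(k["t"],float),k["camera_matrix"],np.array([k["k1"],0,0,0.]))[0].reshape(-1,2)
E
python3 - <<'E'
from h import *
a=cv2.imread("pics/side0.png");b=cv2.imread("pics/top0.png")
A=cv2.resize(a[175:355,215:415],None,fx=4,fy=4,interpolation=cv2.INTER_CUBIC)
A=cv2.resize(a[100:260,290:420],None,fx=3.4,fy=3.4,interpolation=2); A2=cv2.resize(a[255:350,250:345],(270,270),interpolation=2); B=cv2.resize(b[135:245,350:410],(270,495),interpolation=2)
C=np.zeros((600,800,3),np.uint8); C[:A.shape[0],:A.shape[1]]=A; C[:270,450:720]=A2
B2=cv2.resize(b[180:250,240:320],(320,280),interpolation=2);C[300:580,450:770]=B2
cv2.imwrite("pics/c1.png",C)
P=cloud("top",np.load("pics/top0.npy"));S=cloud("side",np.load("pics/side0.npy"))
np.set_printoptions(precision=0,suppress=True,linewidth=250)
# rack height map from top cloud + side
for nm,Q in(("top",P),("side",S)):
    q=Q.reshape(-1,3);q=q[np.isfinite(q[:,0])]
    r=q[(abs(q[:,0]-.52)<.16)&(abs(q[:,1]+.03)<.16)&(q[:,2]>.01)]
    print(nm,len(r),np.percentile(r,[1,50,99],axis=0)*1000)
    bar=r[r[:,2]>.24];print("bar",len(bar),bar.mean(0)*1000,np.percentile(bar,[2,98],axis=0)*1000)
    H=np.full((17,16),np.nan)
    for i in range(17):
        for j in range(16):
            s=r[(abs(r[:,0]-(.36+i*.02))<.01)&(abs(r[:,1]-(.08-j*.015))<.0075)&(r[:,2]<.24)]
            if len(s):H[i,j]=1000*np.median(s[:,2])
    print("cols y=80-15j; rows x=360+20i");print(H)
E
```

```text
top 2078 [[ 402. -105.   10.]
 [ 516.  -28.  113.]
 [ 650.  120.  378.]]
bar 828 [527. -28. 368.] [[410. -47. 347.]
 [651. -11. 378.]]
cols y=80-15j; rows x=360+20i
[[ nan  nan  nan  nan  nan  nan  nan  nan  nan  nan  nan  nan  nan  nan  nan  nan]
 [ nan  nan  nan  nan  nan  nan  nan  nan  nan  nan  nan  nan  nan  nan  nan  nan]
 [ 19.  21.  13.  12.  12.  11.  nan  nan  nan  nan  62.  14.  nan  nan  nan  nan]
 [ 20.  20.  nan  11.  14.  14.  66.  73.  75.  83.  81.  76.  11.  nan  nan  nan]
 [ nan  nan  nan  nan  nan  nan  71.  80.  88.  94.  nan  51.  11.  nan  nan  nan]
 [ nan  nan  nan  nan  nan 124. 127. 116.  94.  84.  nan  nan  13.  nan  nan  nan]
 [ nan  nan  nan  nan  nan  nan 124.  81.  86.  90.  nan  nan  11.  nan  nan  nan]
 [ nan  nan  nan  nan  nan  nan  67.  79.  86.  93.  nan  nan  12.  nan  nan  nan]
 [ nan  nan  nan 183. 184. 161. 126.  81.  88.  89.  nan  nan  12.  nan  nan  nan]
 [ nan  nan  nan 181. 188. 168. 144. 125.  97.  85.  nan  nan  11.  11.  nan  nan]
 [ nan  nan  nan  nan  nan  nan  nan  79.  84.  90.  nan  nan  14.  12.  nan  nan]
 [ nan  nan  nan  nan 
[... 1346 characters left out ...]
 92.  99.  nan  nan  nan  nan  nan]
 [ nan  nan  nan 182. 170. 137. 107.  71.  33.  12. 100.  nan  nan  nan  nan  nan]
 [ nan  nan  nan  nan  nan  nan  11.  67.  45.  88.  11.  nan  nan  nan  nan  nan]
 [ nan  nan  nan  nan  nan  nan  11.  68.  44.  91.  99.  nan  nan  nan  nan  nan]
 [ nan  nan  nan  nan  nan  nan  11.  66.  37.  80.  84.  nan  nan  nan  nan  nan]
 [ nan  nan  nan  nan  nan  nan  11.  68.  50.  83.  97.  nan  nan  nan  nan  nan]
 [ nan  nan  nan  nan  nan  nan  11.  53.  41. 200. 163. 114.  nan  nan  nan  nan]
 [ nan  nan  nan  nan  nan  nan  11.  13.  nan 225. 193.  nan  nan  nan  nan  nan]
 [ nan  nan  nan  nan  nan  nan  nan  nan  nan  nan  nan  nan  nan  nan  nan  nan]]
```

View pics/c1.png

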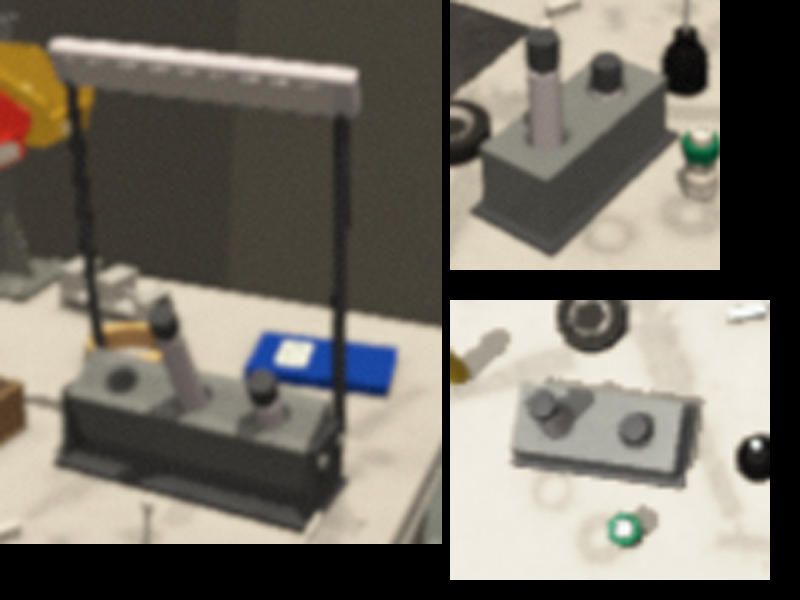

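```bash
cat > fit.py <<'E'
from h import *
from scipy.optimize import least_squares
np.set_printoptions(precision=4,suppress=True,linewidth=200)
def pts(tag):
    o={}
    for c in("top","side"):
        q=cloud(c,np.load(f"pics/{c}{tag}.npy")).reshape(-1,3); o[c]=q[np.isfinite(q[:,0])]
    return o
def barfit(Q):
    b=Q[(abs(Q[:,0]-.53)<.15)&(abs(Q[:,1]+.03)<.04)&(Q[:,2]>.345)]
    a=np.polyfit(b[:,0],b[:,1],1); return a
def plane(Q,ax):  # top face of rack
    s=Q
    for _ in range(6):
        A=np.c_[s[:,:2]-[.53,-.03],np.ones(len(s))]; k=np.linalg.lstsq(A,s[:,2],rcond=None)[0]
        r=s[:,2]-A@k; s=s[abs(r)<max(.003,1.5*np.std(r))] if _<5 else s
    return k,len(s)
def cyl(Q,p0,d0,L,lo,dfix=False):
    """capped cylinder, mouth point p0 on plane z=p0z, exposed length L; returns p,d"""
    d0=np.array(d0)/np.linalg.norm(d0)
    e1=np.cross(d0,[1,0,0]);e1/=np.linalg.norm(e1);e2=np.cross(d0,e1)
    x=np.zeros(5)
    for rad in(.022,.018,.018):
        p=p0+x[0]*e1+x[1]*e2; d=d0+x[2]*e1+x[3]*e2; d/=np.linalg.norm(d)
        w=Q-p;t=w@d;r=np.linalg.norm(w-np.outer(t,d),axis=1);s=Q[(r<rad)&(t>lo)&(t<L+.012)]
        def f(x):
            p=p0+x[0]*e1+x[1]*e2; d=d0+x[2]*e1+x[3]*e2; d=d/np.linalg.norm(d)
            w=s-p;t=w@d;r=np.linalg.norm(w-np.outer(t,d),axis=1)
            return np.r_[np.maximum(r-.012,t-L-x[4]),x[2:4]*.02,x[4]*.1]*1000
        x=least_squares(f,x,loss="soft_l1").x
    d=d0+x[2]*e1+x[3]*e2
    return p0+x[0]*e1+x[1]*e2,d/np.linalg.norm(d),x[4],len(s),np.median(abs(f(x)))
E
python3 - <<'E'
from fit import *
o=pts("0"); o["both"]=np.vstack([o["top"],o["side"]])
for c,Q in o.items():
    print(c,"bar y(x) slope",barfit(Q))
    F=Q[(Q[:,0]>.43)&(Q[:,0]<.63)&(Q[:,1]>-.075)&(Q[:,1]<-.01)&(Q[:,2]>.06)&(Q[:,2]<.11)]
    print(" plane",plane(F,None))
    a=np.array([0,.469,.883])
    for n,p,d,L,lo in(("100",[.463,-.045,.083],a,.05,.012),("170",[.533,-.05,.083],a,.12,.012),("135s",[.513,.344,.06],[0,0,1.],.085,.008),("75s",[.503,.275,.06],[0,0,1.],.025,.006)):
        print(" ",n,*cyl(Q,np.array(p),d,L,lo))
E
```

```text
top bar y(x) slope [-0.062  0.005]
 plane (array([-0.0271, -0.52  ,  0.08  ]), 321)
  100 [ 0.4608 -0.0369  0.0787] [0.058  0.4853 0.8724] 0.006723293843054829 76 0.6187473694583001
  170 [ 0.5224 -0.0604  0.0885] [0.0384 0.5679 0.8222] 0.008886327177658948 118 2.265881768690475
  135s [0.5127 0.3456 0.06  ] [ 0.0109 -0.0048  0.9999] 0.00060844712561221 72 0.46682916641530536
  75s [0.5014 0.2743 0.06  ] [ 0.0149 -0.021   0.9997] -0.0003682028339279274 43 0.9494581131475913
side bar y(x) slope [-0.0525  0.0071]
 plane (array([-0.0313, -0.5344,  0.0814]), 733)
  100 [ 0.4627 -0.0405  0.0806] [0.0208 0.5083 0.8609] 0.00792229779455757 137 0.6369341991799118
  170 [ 0.5323 -0.0454  0.0805] [0.0334 0.5538 0.832 ] 0.008894216096257969 274 0.6142491596023529
  135s [0.5121 0.3427 0.06  ] [ 0.003  -0.0026  1.    ] 0.0021390684927462974 452 0.5424344202102933
  75s [0.5031 0.2724 0.06  ] [-0.0177 -0.0051  0.9998] 0.0021954021002817616 143 0.5348291359514679
both bar y(x) slope [-0.0583  0.0072]
 plane (array([-0.0302, -0.5382,  0.081 ]), 1040)
  100 [ 0.4629 -0.0396  0.0801] [0.0192 0.5002 0.8657] 0.007449344124278629 212 0.8432702984282198
  170 [ 0.5328 -0.0443  0.08  ] [0.0303 0.5507 0.8342] 0.008278775859536321 429 0.9572783479098153
  135s [0.5122 0.3428 0.06  ] [ 0.0047 -0.0007  1.    ] 0.0019412331833653536 524 0.635782795420493
  75s [0.5024 0.2724 0.06  ] [ 0.029  -0.0017  0.9996] 0.0016888540563807209 187 0.6771966625837593
```

```bash
cat > plan.py <<'E'
from h import *
np.set_printoptions(precision=4,suppress=True,linewidth=200)
r=np.array([1,-.058,0]);r/=np.linalg.norm(r)
left=np.array([.058,1,0]);left/=np.linalg.norm(left)
a=.4695*left+np.array([0,0,.8829])   # out of hole
e=.8829*left-np.array([0,0,.4695])   # in-plane perpendicular, left/down
M2=np.array([.533,-.0416,.0872]); M1=M2-.07*r; M3=M2+.07*r
def R(back,y):
    x=-back; y=y-x*(x@y); y=y/np.linalg.norm(y); return np.c_[x,y,np.cross(x,y)]
RA=R(a,e); RB=R(a,-e)          # rack
def tcp(M,h): return M+a*(h-.019)   # grasp point at h out of mouth
E
python3 - <<'E'
from plan import *
S=np.array([.5122,.3428,0])
for nm,Ro,Rs in(("A",RA,R(np.array([0,0,1.]),left)),("B",RB,R(np.array([0,0,1.]),-left))):
    for n,p,o in(("pre2",tcp(M2,.24),Ro),("g2",tcp(M2,.098),Ro),("out2",tcp(M2,.175),Ro),("out3",tcp(M3,.175),Ro),("in3",tcp(M3,.098),Ro),("s",S+[0,0,.105],Rs),("s_up",S+[0,0,.28],Rs),("p135",tcp(M2,.17),Ro)):
        q=m.inverse_kinematics(p,o); print(nm,n,p,q if q is None else np.array(q))
print(m.current_tcp_rot(),m.current_time())
E
```

```text
A pre2 [0.539  0.062  0.2823] [ 0.2703  0.3685  1.5097 -0.4643  1.4475 -1.1411]
A g2 [ 0.5351 -0.0046  0.1569] [ 0.1574  0.4615  1.7022 -0.527   1.1481 -1.0937]
A out2 [0.5372 0.0315 0.2249] [ 0.2197  0.4005  1.609  -0.4864  1.3092 -1.1227]
A out3 [0.6071 0.0275 0.2249] [ 0.1895  0.52    1.4226 -0.4847  1.3555 -1.1801]
A in3 [ 0.605  -0.0086  0.1569] [ 0.1335  0.5729  1.5143 -0.5164  1.2043 -1.1541]
A s [0.5122 0.3428 0.105 ] [ 0.5143  0.5773  1.5561 -0.      1.0082 -0.9986]
A s_up [0.5122 0.3428 0.28  ] [ 0.5143  0.4115  1.3696 -0.      1.3604 -0.9986]
A p135 [0.5371 0.0292 0.2205] [ 0.2157  0.4037  1.6159 -0.4885  1.2986 -1.1211]
B pre2 [0.539  0.062  0.2823] [ 0.2703  0.3685  1.5097 -0.4643  1.4475  2.0005]
B g2 [ 0.5351 -0.0046  0.1569] [ 0.1574  0.4615  1.7022 -0.527   1.1481  2.0479]
B out2 [0.5372 0.0315 0.2249] [ 0.2197  0.4005  1.609  -0.4864  1.3092  2.0189]
B out3 [0.6071 0.0275 0.2249] [ 0.1895  0.52    1.4226 -0.4847  1.3555  1.9615]
B in3 [ 0.605  -0.0086  0.1569] [ 0.1335  0.5729  1.5143 -0.5164  1.2043  1.9875]
B s [0.5122 0.3428 0.105 ] [ 0.5143  0.5773  1.5561 -0.      1.0082  2.143 ]
B s_up [0.5122 0.3428 0.28  ] [ 0.5143  0.4115  1.3696 -0.      1.3604  2.143 ]
B p135 [0.5371 0.0292 0.2205] [ 0.2157  0.4037  1.6159 -0.4885  1.2986  2.0205]
[[-0.      0.2829  0.9592]
 [-0.      0.9592 -0.2829]
 [-1.     -0.      0.    ]] 0.9
```

Run:
```python
from plan import *
p=np.array(m.current_ee_pos()); m.move_l(p+[0,0,.08],max_speed=.25)
m.move_ptp(tcp(M2,.24),RA); print(m.current_time())
m.move_l(tcp(M2,.098),max_speed=.15); print("f",m.current_force(),m.current_time())
m.set_gripper(0.0,30); print("grip",m.current_grip_width(),"f",m.current_force(),"t",m.current_ft_torque(),m.current_time())
for c in("side","top"):
    q,d=m.grab_frame(c); cv2.imwrite(f"pics/{c}1.png",q[:,:,::-1]); np.save(f"pics/{c}1.npy",d)
a_=cv2.imread("pics/side1.png")[90:270,250:430]; cv2.imwrite("pics/c2.png",cv2.resize(a_,None,fx=3,fy=3,interpolation=2))
```

```text
3.475
f [0.3297 0.6106 0.1933] 4.575
grip 0.26026343868848845 f [-0.1726  1.7653  2.7925] t [ 0.3609  0.0288 -0.0397] 5.175
```

View pics/c2.png

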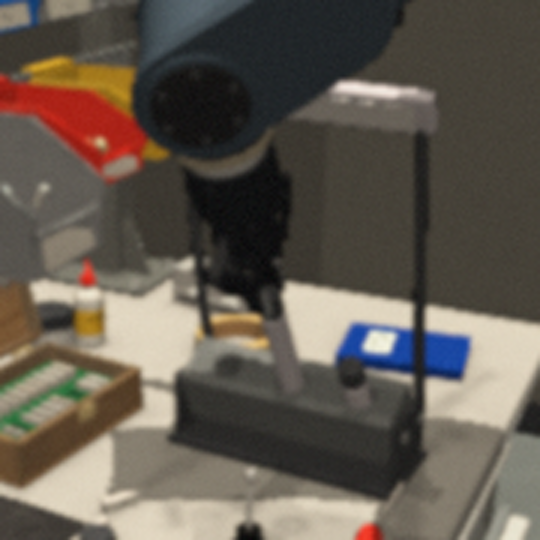

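The 170 mm tube is held in the middle hole (pixel ~275,330), with low forces. Next I'll withdraw it, shift it 70 mm along the row and check its lie in the hand.

Run:
```python
from plan import *
m.move_l(tcp(M2,.118),max_speed=.08); print("f",m.current_force(),m.current_ft_torque())
m.move_l(tcp(M2,.170),max_speed=.15); print("f",m.current_force(),m.current_ft_torque())
m.move_l(tcp(M3,.170),max_speed=.15); print("f",m.current_force(),m.current_ft_torque(),m.current_grip_width(),m.current_time())
for c in("side","top"):
    q,d=m.grab_frame(c); cv2.imwrite(f"pics/{c}2.png",q[:,:,::-1]); np.save(f"pics/{c}2.npy",d)
a_=cv2.imread("pics/side2.png")[90:270,250:430]; cv2.imwrite("pics/c3.png",cv2.resize(a_,None,fx=3,fy=3,interpolation=2))
from fit import pts,cyl
o=pts("2"); G=m.current_ee_pos()
for tag,P in(("side",o["side"]),):
    # grasp 48 mm below top => lower end 122-? : fit visible shaft 20..100 mm ahead of grasp
    g=M3+a*.07
    print(cyl(P,g-a*.048,a,.10,.002))   # start at foot (expected), length free beyond
    p,d,_,_,_=cyl(P,g-a*.048,a,.06,.002); w=p-(g-a*.048); print("offset r,e",w@r*1e3,w@e*1e3,"tilt deg r,e",np.degrees([d@r,d@e]))
    f=P[(np.linalg.norm(P-g,axis=1)<.09)]; t=(f-g)@a; rr=np.linalg.norm(f-g-np.outer(t,a),axis=1); print("lowest",np.percentile(t[rr<.017],[1,3,5]))
```

```text
f [-0.6694  0.3916 -1.635 ] [ 0.4201 -0.0609  0.0453]
f [-0.2434 -0.5936 -2.1962] [0.4587 0.0267 0.0127]
f [-0.4923 -0.518  -1.5125] [0.4244 0.0097 0.0188] 0.26009162649651013 6.7917
(array([ 0.6023, -0.0376,  0.1079]), array([0.0209, 0.4742, 0.8802]), np.float64(0.010122059065396358), 221, np.float64(0.6040014149748286))
offset r,e -1.1396140375961346 -2.691446820487954 tilt deg r,e [-0.2041  0.4328]
lowest [-0.0863 -0.0817 -0.0788]
```

View pics/c3.png

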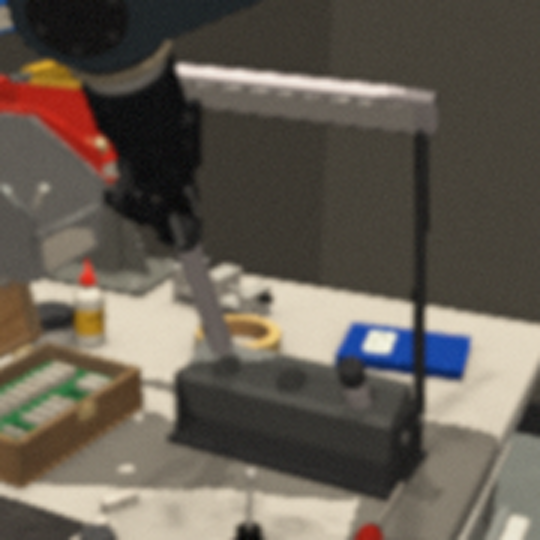

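Run:
```python
from plan import *
from fit import pts,cyl
for tag,M,s in(("1",M2,0.012),("2",M3,.030)):
    o=pts(tag)
    p0=M+a*s
    for L in(.055,):
      p,d,_,n,res=cyl(o["side"],p0,a,L,.002)
      # evaluate mid
      for t in(.0,.025,.05): w=p+d*t-(p0+a*t); print(tag,t,n,res,"r,e mm",w@r*1e3,w@e*1e3)
P=o["side"];F=P[(P[:,0]>.43)&(P[:,0]<.63)&(P[:,1]>-.075)&(P[:,1]<-.01)&(P[:,2]>.06)&(P[:,2]<.11)]
from fit import plane; print(plane(F,None))
# dark empty holes in side & top picture projected to plane
q,T=None,None
for c in("side","top"):
    im=cv2.imread(f"pics/{c}2.png",0)
    for nm,M in(("M2",M2),("M3",M3)):
        u=pix(c,[M])[0]; x,y=u.astype(int); print(c,nm,u); print(im[y-6:y+8,x-10:x+11] if nm=="M2" else "")
```

```text
1 0.0 134 0.728248464068073 r,e mm -0.1183082532735418 -2.7962596162594164
1 0.025 134 0.728248464068073 r,e mm -0.11663119257374671 -2.6370954962186657
1 0.05 134 0.728248464068073 r,e mm -0.11495413187384047 -2.477931376177926
2 0.0 132 0.49326454610833065 r,e mm -1.2053105297900812 -2.278194237834584
2 0.025 132 0.49326454610833065 r,e mm -1.2437442072234113 -2.336224515848376
2 0.05 132 0.49326454610833065 r,e mm -1.282177884656741 -2.394254793862168
(array([-0.0297, -0.5263,  0.0814]), 728)
side M2 [345.8594 216.3025]
[[104 103  95  90  89  90  86  85  85  83  86  85  88  95 101 110 116 130 138 150 159]
 [ 78  80  76  75  76  78  78  78  77  81  80  82  81  80  83  87  89  96  99 101 110]
 [ 71  72  72  71  73  75  74  73  71  74  71  70  71  69  73  77  80  84  84  87  89]
 [ 73  74  73  72  70  73  72  70  67  66  64  61  61  61  61  69  74  79  82  83  83]
 [ 71  72  72  73  73  73  70  70  63  58  57  55  58  54  55  55  62  72  76  78  77]
 [ 74  74  72  72  76  73  69  66  59  56  53  56  53  54  52  52  55  65  70  75  73]
 [ 76  75  73  73  75  72  69  61  54  55  54  54
[... 1249 characters left out ...]
01 100  94  80  71  67  65  64  61  77 165 234 244 246 247 224]
 [ 88  79  73  78  93  97  94  89  79  71  70  69  69  72  91 169 235 244 246 247 234]
 [ 89  81  72  81  94  99  92  87  78  72  71  70  73  81  96 157 233 244 247 247 236]
 [ 88  79  72  80  94 100  95  87  77  71  72  74  78  84  91 153 233 244 247 247 236]
 [ 87  79  72  80  94  99  96  88  78  72  70  73  81  81  88 157 233 244 246 247 236]
 [ 86  78  73  79  93  99  98  89  84  77  72  74  77  76  90 161 235 244 246 247 236]
 [ 87  78  71  79  94  96  98  89  86  83  80  80  83  82  93 162 235 245 247 247 235]
 [ 85  79  70  81  93  98  99  91  86  84  85  84  84  85  93 161 235 245 247 247 233]]
top M3 [376.1998 181.2198]
```

```bash
cat >> plan.py <<'E'
def insert(M,h0,h1,step=.006,off=np.zeros(3),lim=12,speed=.06):
    h=h0
    while h>h1+1e-6:
        h=max(h-step,h1); m.move_l(tcp(M,h)+off,max_speed=speed)
        F=np.array(m.current_force())-F0; T=np.array(m.current_ft_torque())-T0
        print("h%.0f a%.1f e%.1f r%.1f T"%(h*1e3,F@a,F@e,F@r),T.round(2),end=" | ")
        if abs(F@a)>lim or np.linalg.norm(F)>20: print("STOP"); return h
    print(); return h
def zero():
    global F0,T0
    F0=np.array(m.current_force());T0=np.array(m.current_ft_torque())
E
python3 - <<'E'
import plan; from plan import *
zero(); print(insert(M3,.158,.128),m.current_time(),m.current_ee_pos()-tcp(M3,.128))
E
```

```text
h152 a0.9 e-1.3 r0.1 T [-0.02 -0.07 -0.05] | h146 a0.6 e-1.0 r0.9 T [ 0.   -0.06 -0.05] | h140 a0.4 e-0.9 r0.4 T [-0.02 -0.04 -0.03] | h134 a1.1 e-0.2 r0.4 T [ 0.02 -0.04 -0.04] | h128 a1.4 e-0.0 r-0.8 T [ 0.04 -0.03 -0.05] | 
0.128 8.3417 [-0.0002 -0.0002 -0.0004]
```

Entering freely. Go on to the bottom by feel.

Run:
```python
import plan; from plan import *
zero(); h=insert(M3,.128,.104,step=.012,lim=10)
if h<.105: h=insert(M3,h,.092,step=.0015,lim=6,speed=.03)
print(h,m.current_time(),m.current_force())
```

```text
h116 a-0.8 e-0.8 r1.4 T [-0.04 -0.05  0.05] | h104 a-1.6 e-0.7 r0.2 T [-0.04 -0.04  0.04] | 
h103 a-0.7 e-1.4 r0.6 T [-0.07  0.01  0.02] | h101 a-0.7 e-0.6 r1.2 T [-0.07  0.    0.03] | h100 a-1.1 e-1.2 r0.7 T [-0.05 -0.07  0.03] | h98 a3.3 e-0.4 r1.0 T [-0.02  0.04 -0.01] | h96 a11.9 e-0.7 r1.1 T [-0.01  0.03  0.02] | STOP
0.0965 10.2917 [0.5582 6.2487 9.566 ]
```

Run:
```python
import plan; from plan import *
from fit import pts,cyl
m.set_gripper(1.0); m.move_l(tcp(M3,.215),max_speed=.25)
Rs=R(np.array([0,0,1.]),left); S=np.array([.5125,.344,0])
m.move_ptp(S+[0,0,.24],Rs); print(m.current_time())
for c in("side","top"):
    q,d=m.grab_frame(c); cv2.imwrite(f"pics/{c}3.png",q[:,:,::-1]); np.save(f"pics/{c}3.npy",d)
a_=cv2.imread("pics/side3.png")[170:350,220:420]; cv2.imwrite("pics/c4.png",cv2.resize(a_,None,fx=3,fy=3,interpolation=2))
P=pts("3")["side"]
for n,M,L in(("170",M3,.12),("100",M1,.05)): 
    p,d,x,k,res=cyl(P,M,a,L,.012); print(n,(p-M)@r*1e3,(p-M)@e*1e3,"exposed",L+x,k,"tilt",np.degrees([d@r,d@e]))
```

```text
12.675
170 -0.414928845158702 0.3237272624115566 exposed 0.1209376748304011 247 tilt [-0.1231  5.5768]
100 -1.273843459004903 0.3010140306827643 exposed 0.050950992280534756 126 tilt [1.2348 3.4804]
```

View pics/c4.png

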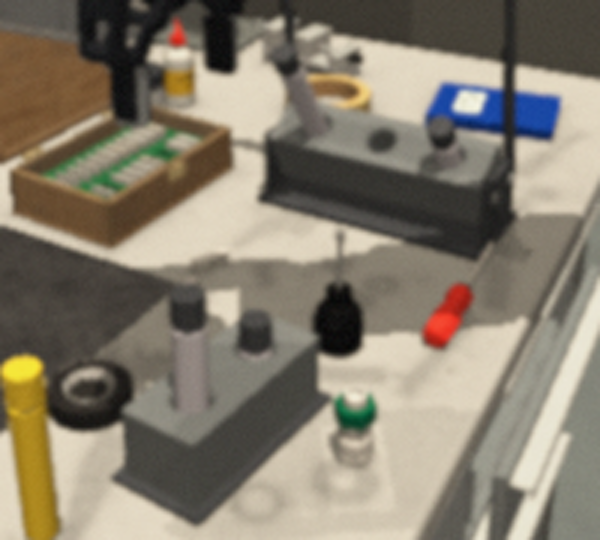

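The 170 mm tube stands in the far hole (300,90), 121 mm exposed; the middle hole (380,140) is empty; the 135 mm tube is in the stand (185,345). I'll verify the gripper's alignment by projection, then grasp.

Run:
```python
import plan; from plan import *
from fit import pts,cyl
t=np.array(m.current_ee_pos()); y=np.array(m.current_tcp_rot())[:,1]
u=pix("side",[t+[0,0,.013]+.05*y,t+[0,0,.013]-.05*y]); print("fingertips expected in crop",(u-[220,170])*3)
print(cyl(pts("3")["side"],np.array([.5125,.344,.06]),[0,0,1.],.085,.008))
S=np.array([.5125,.344,0])
m.move_l(S+[0,0,.104],max_speed=.15); zero(); print("f",m.current_force())
m.set_gripper(0.0,30); print("grip",m.current_grip_width(),m.current_force()-plan.F0,m.current_ft_torque()-plan.T0,m.current_time())
for c in("side","top"):
    q,d=m.grab_frame(c); cv2.imwrite(f"pics/{c}4.png",q[:,:,::-1]); np.save(f"pics/{c}4.npy",d)
```

```text
fingertips expected in crop [[129.07   176.3712]
 [223.299  114.0165]]
(array([0.5121, 0.3426, 0.06  ]), array([ 0.0045, -0.0018,  1.    ]), np.float64(0.002218385183888817), 452, np.float64(0.5944728553719195))
f [0.315  0.363  0.0452]
grip 0.2638324631922947 [-0.6753  0.6756  2.7054] [-0.0849  0.0141  0.0293] 14.425
```

Run:
```python
import plan; from plan import *
from fit import pts,cyl
S=np.array([.5125,.344,0])
m.move_l(S+[0,0,.13],max_speed=.1); print("f",m.current_force()-0,m.current_grip_width())
m.move_l(S+[0,0,.28],max_speed=.2)
m.move_ptp(tcp(M2,.25),RA); m.move_l(tcp(M2,.135),max_speed=.12); print(m.current_force(),m.current_grip_width(),m.current_time())
for c in("side","top"):
    q,d=m.grab_frame(c); cv2.imwrite(f"pics/{c}5.png",q[:,:,::-1]); np.save(f"pics/{c}5.npy",d)
a_=cv2.imread("pics/side5.png")[90:270,250:430]; cv2.imwrite("pics/c5.png",cv2.resize(a_,None,fx=3,fy=3,interpolation=2))
P=pts("5")["side"]; p0=M2+a*.030
p,d,_,n,res=cyl(P,p0,a,.05,.002)
for t in(0,.04): w=p+d*t-p0-a*t; print(n,res,"r,e",w@r*1e3,w@e*1e3)
w=P-M2;t=w@a;rr=np.linalg.norm(w-np.outer(t,a),axis=1); print("tube points t hist",np.histogram(t[(rr<.016)],np.arange(-.0,.13,.006)))
```

```text
f [-0.2221  0.6065 -1.2236] 0.2602819017575734
[ 0.2108 -0.0837 -0.9698] 0.2617384283176723 17.95
119 0.7211868203225142 r,e 1.8681125981883844 -2.4300963759483247
119 0.7211868203225142 r,e 1.936436415541881 -2.279165023444149
tube points t hist (array([ 8,  0,  0,  0,  0,  6, 13, 14, 12, 13,  9, 13, 11, 12, 15, 13, 15, 12, 13, 17, 14]), array([-0.   ,  0.006,  0.012,  0.018,  0.024,  0.03 ,  0.036,  0.042,  0.048,  0.054,  0.06 ,  0.066,  0.072,  0.078,  0.084,  0.09 ,  0.096,  0.102,  0.108,  0.114,  0.12 ,  0.126]))
```

View pics/c5.png

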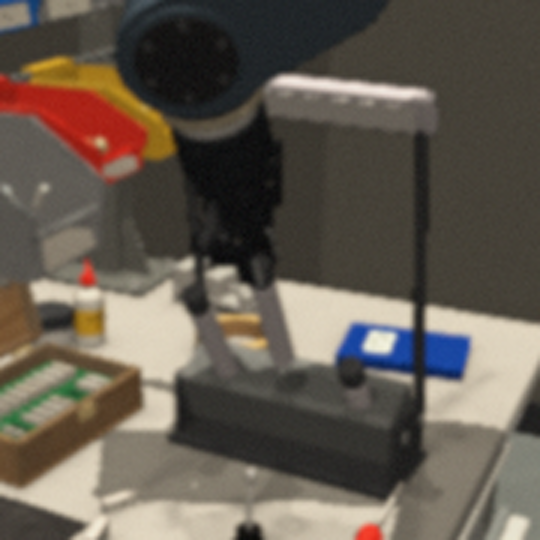

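The 135 mm tube is held above the middle hole (285,340→375), about 2 mm too far along the row compared with how the 170 lay there; I'll correct that and insert by feel.

Run:
```python
import plan; from plan import *
off=-.0022*r
m.move_l(tcp(M2,.135)+off,max_speed=.05); zero()
h=insert(M2,.135,.093,off=off,lim=8)
if h<.094: h=insert(M2,h,.072,off=off,step=.010,lim=8)
if h<.0725: h=insert(M2,h,.048,off=off,step=.002,lim=7,speed=.03)
print(h,m.current_time(),m.current_force(),m.current_grip_width())
```

```text
h129 a1.2 e0.8 r-0.5 T [ 0.01 -0.    0.05] | h123 a-0.0 e0.6 r-1.0 T [ 0.01 -0.04  0.03] | h117 a0.9 e0.5 r-0.7 T [-0.01  0.01  0.08] | h111 a0.4 e0.6 r-0.4 T [-0.01 -0.01  0.02] | h105 a0.2 e-0.1 r0.2 T [-0.01 -0.02  0.06] | h99 a-0.2 e1.4 r-0.5 T [ 0.02 -0.02  0.05] | h93 a0.6 e1.4 r-0.1 T [ 0.02 -0.03 -0.  ] | 
h83 a0.2 e0.6 r-0.6 T [-0.01 -0.07  0.04] | h73 a0.1 e0.7 r0.0 T [ 0.09 -0.03 -0.03] | h72 a0.3 e0.9 r-0.0 T [0.07 0.01 0.05] | 
h70 a0.5 e0.8 r0.2 T [ 0.01 -0.01 -0.01] | h68 a0.3 e0.5 r0.7 T [ 0.05 -0.02  0.06] | h66 a0.2 e1.8 r-0.2 T [-0.01 -0.03 -0.01] | h64 a0.4 e1.3 r0.3 T [ 0.07 -0.03  0.01] | h62 a0.1 e0.2 r-0.2 T [ 0.01 -0.03  0.04] | h60 a10.0 e1.2 r0.0 T [ 0.01  0.03 -0.05] | STOP
0.059999999999999984 22.4333 [0.4307 4.9227 7.1678] 0.26339711152043577
```

Bottom felt at the expected depth. Release, retreat, and check everything.

Run:
```python
import plan; from plan import *
from fit import pts,cyl
m.set_gripper(1.0); m.move_l(tcp(M2,.22)-.0022*r,max_speed=.2)
m.move_ptp([.25,.45,.32],R(np.array([0,0,1.]),np.array([.28,.96,0]))); m.dwell(.5); print(m.current_time())
for c in("side","top"):
    q,d=m.grab_frame(c); cv2.imwrite(f"pics/{c}6.png",q[:,:,::-1]); np.save(f"pics/{c}6.npy",d)
A=cv2.imread("pics/side6.png")[170:350,210:420]; B=cv2.imread("pics/top6.png")[130:260,225:415]
C=np.zeros((560,800,3),np.uint8);A=cv2.resize(A,(420,360),interpolation=2);B=cv2.resize(B,(380,260),interpolation=2);C[:360,:420]=A;C[:260,420:]=B;cv2.imwrite("pics/c6.png",C)
o=pts("6");o=np.vstack([o["side"]])
for n,M,L in(("170",M3,.12),("135",M2,.085),("100",M1,.05)):
    p,d,x,k,res=cyl(o,M,a,L,.012); print(n,(p-M)@r*1e3,(p-M)@e*1e3,"exposed",L+x,k,"tilt",np.degrees([d@r,d@e]))
```

```text
26.2583
170 -0.5457342087659308 0.5924595338936972 exposed 0.12133208258541486 246 tilt [-0.0733  5.4945]
135 -0.383400235609989 0.4373100008720419 exposed 0.08562408287605548 183 tilt [-0.3401  3.4376]
100 -0.18313891154363107 0.537436861185643 exposed 0.05042368165904197 124 tilt [-0.6045  3.2219]
```

View pics/c6.png

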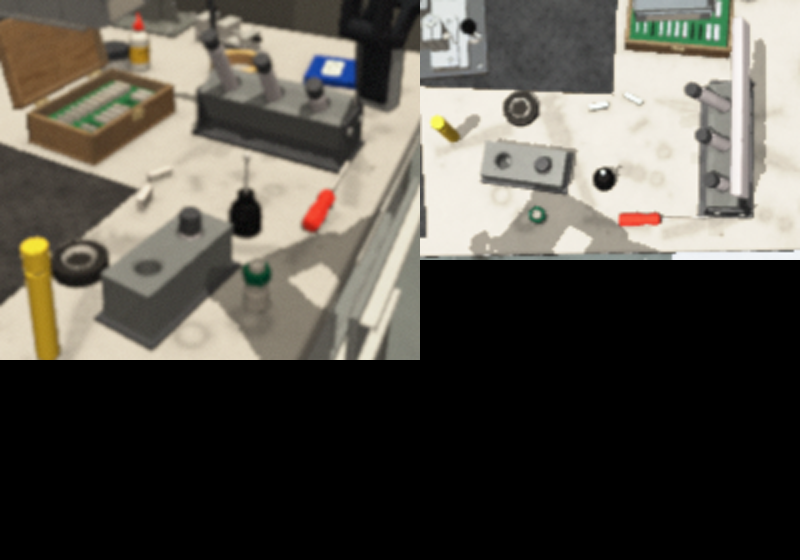

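The rack holds 170, 135 and 100 from far to near (215,60 / 265,85 / 315,100). The stub tube is still in the stand (190,220) and the bystanders are in place.

```bash
python3 -c "
from bench import manip as m
print(m.current_joint_vel(),m.current_force(),m.current_time()); m.sign_off()"
```

```text
[0.00232116 0.00046818 0.00020694 0.00050615 0.00169265 0.00200255] [-0.02424493  0.998764    0.56362991] 26.3583
the job is handed in; nothing more can be done
```

The three longer tubes are now in the rack in order: 100 mm in the hole nearest the robot, 135 mm in the middle, 170 mm in the farthest. I handed the job in at 26.4 s.

- **Moves made:** The 170 mm tube went from the middle hole to the far one. The 135 mm tube then went from the stand to the middle hole. Both were lowered until I felt the bottom, at about 10–12 N. The 100 mm tube was already in its correct hole, so I left it alone.
- **Last checks:** The depth fits showed 121, 86 and 50 mm of tube standing out of the holes, against 120, 85 and 50 mm expected for tubes fully home, caps up. The 75 mm stub still stands in the stand. By eye in the final pictures, the oiler, coupling, ring and screwdriver look unmoved. The arm was clear of everything.
- **Disagreements:**
  - The side camera read tubes in the hand about 2.5 mm off to the side of where the arm had them, so I relied on the arm's position and the forces there.
  - In one picture the fingertips appeared about 20 pixels higher than I had projected, which I did not explain; the grasp that followed held normally.
  - The 170 mm tube's fitted lean came out at 5.5° against the stated 4° maximum. It read the same before I moved it, so I took that as fit bias.

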